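Clear the burnt-out tealight from its ejector holder

ROBOT

A 7-joint arm with a two-finger parallel gripper is mounted at the origin on the work surface. World frame = base frame: x ahead of the robot, y to its left, z up, the work surface at z = 0. Lengths are in m, angles in rad, forces in N, time in s.
With the tool pointing down it reaches from about 0.4 to 0.75 m from the base axis. Payload 19.5 kg.
Tool frame: the origin (TCP) lies at the very end of the fingers, on their centre line; the grasp point (between the pads) lies 19 mm behind it; z points along the fingers, y is the line along which they close (so a half turn about z gives the same grasp; the last joint's range is limited). The gripper opens to 85 mm and grips with 20 to 120 N. Pads are 22 mm wide; open, the fingers measure 114 mm over their backs; the gripper's body (76 mm by 85 mm) begins 54 mm behind the grasp point. The pads swing forward as they close: fully open they stand 13 mm farther back than shut.
Start: joints at [-1.233, 0.707, -0.028, 1.485, 0.022, 0.951, -0.075], TCP at [0.213, 0.534, 0.231] pointing down, gripper open.
Joint ranges: [-2.71, 2.71], [-0.32, 2.16], [-1.57, 1.52], [0, 2.45], [-1.46, 4.6], [0, 2.02], [-2.83, 2.83]. Speed limits (rad/s): [1.89, 1.89, 2.57, 2.57, 3.01, 3.01, 3.01].

INTERFACE

Orientations are given as a 3x3 rotation matrix whose columns are the frame's x, y, z axes.
In Python, from plant import * gives the robot as it stands. Calls block until the motion is done:
- move_to(position, orientation): joint-space move of the TCP to a pose.
- move_straight(position, ori=None, max_speed=0.15): straight line of the TCP; ori=None keeps the orientation; max_speed is the mean speed in m/s.
- set_joints(angles): joint-space move.
- grip(opening, newtons=None): finger opening in m; newtons is the grip in N (None keeps the last); returns when the fingers have stopped.
- dwell(seconds).
- inverse_kinematics(position, orientation): joint angles nearest the present ones, or None.
- camera(name): name is "side" or "top" or "wrist"; returns a dict with "img" (384x512x3 uint8, red, green, blue), "fovy" (degrees; the focal length in pixels is half the picture's height over the tangent of half this angle, whatever the lens; pixels are square), "cx", "cy" (the principal point, pixels), "k1" (the pictures are not rectified: a ray, as slopes to the right and down, at radius r is drawn at 1 + k1 r^2 times it, then the intrinsics apply), "R" (3x3) and "t" (3): a world point X has camera coordinates R X + t; the wrist camera has in their place "mount" (4x4, takes a point from camera to tool coordinates, whose origin is the TCP and whose axes are the flange's). Camera axes: x right, y down, z forward; pixel columns grow to the right and rows downward; lengths in m; the calibration is good to about 2 mm. A picture is of the moment at which its call begins: read the wrist's pose just before it. There is no depth.
A pose or a line that the arm cannot do raises IKError and nothing moves.
- sign_off(): hands the job in; it is judged then, once.
Readings, each from a call of its own:
- read_t(): time.
- read_joint_positions(): joint angles.
- read_joint_vel(): joint speeds.
- read_joint_efforts(): joint torques, N m.
- read_tool_pos(): TCP position.
- read_tool_rot(): TCP orientation.
- read_wrist_force(): force on the tool from outside, world axes, zero at the start.
- read_wrist_torque(): the same for the moment, N m.
- read_opening(): finger opening in m.
- read_grasp_force(): force on a finger pad.
Only numpy, scipy, OpenCV 4.12 (cv2) and the standard library are available. Lean on these libraries where they do the work, as an engineer would, in place of code of your own. Each camera call takes 0.05 s, during which the arm holds its last target. There are 200 camera calls.

TASK

One of the two wooden tealight holders holds a burnt-out candle, just an empty metal cup. Press that holder's spring ejector slide all the way so that it pushes the cup out onto the holder's open ledge, let the slide spring back, then pick the cup up and put it in the white bowl. Leave the fresh candle in the other holder where it is.

Things in the scene. Friction and masses are not known exactly. Their poses are not given: they have to be found in the camera images.
- holder_spent: Wooden holder of the burnt-out cup, fixed. x: way the cup comes out, y: across, z up; origin on the table under the cup's seat. Block x -85 to 25 mm, 70 wide, 46 tall, with a 30 mm slot along its top showing the cup; then an open ledge, 14 mm high, 70 wide, to x 110, with a 5 mm lip at its end.
- ejector_tab (a point): Top centre of the ejector's upright steel thumb tab, 12 (x) by 34 (y) by 32 mm tall, axes as the holder's. At rest at holder x -48, top 82 mm above the table, lower edge 50 (4 over the block, so fingertips fit behind it). Press along +x: 60 mm to a hard stop, spring 2 N at rest to 8 N at the stop; springs back by itself.
- spent_cup: Burnt-out tealight: loose, firm, empty aluminium cup, 40 mm across, 20 tall, about 15 g. Origin: centre of its underside. At the start at the holder's origin, 14 mm up, under roof rails, so it cannot be lifted out. At full press its centre stands at about holder x 60 on the ledge, to be gripped from above along the holder's y.
- bowl: White china bowl, loose, 450 g, 140 mm across the rim, 50 mm tall. Origin at the centre of its underside, z up.
- fresh_candle: Fresh tealight: the same cup, but full of pale wax and with a wick, in the other, identical holder. Leave it there. Origin at the centre of its underside.

How it is judged:
On the way:
1. the ejector slide is pressed to the end of its travel (within 6 mm) and the cup is pushed out onto the ledge (distance of ejector_tab from where it was at the start of the episode above 0.054 m and distance of spent_cup from where it was at the start of the episode above 0.05 m), for 0.1 s.
At the end, for the whole second after the job is handed in: The empty cup lies at rest in the bowl, any way up (origin within 60 mm of the bowl's axis, under 45 mm above its foot); the bowl stands on the table (within 10 degrees); the slide is back within 6 mm; the fresh candle is within 12 mm of its start (horizontal distance between spent_cup and bowl below 0.06 m and z of spent_cup in the frame of bowl below 0.045 m and angle between bowl's own z axis and vertical below 0.17 rad and height (world z) of bowl below 0.01 m and linear speed of spent_cup below 0.02 m/s and distance of ejector_tab from where it was at the start of the episode below 0.006 m and distance of fresh_candle from where it was at the start of the episode below 0.012 m); the robot touches nothing.
It fails at once if the fresh candle is pushed or taken from its seat (moved more than 12 mm) (distance of fresh_candle from where it was at the start of the episode above 0.012 m).
It also fails if it takes over 45 s, if anything falls off the work surface, if the arm or the gripper's body presses on something with over 40 N, if the wrist force passes 120 N, or if a joint passes its speed limit or range.

## Working session

There is one attempt and no reset: what is moved stays moved. The work goes in short steps, each a Python script; the robot and the scene stay as the last script left them, time stands still between calls to the robot, and variables do not carry over. Pictures are saved under pics/ and viewed, at most 10 in all, crops included, and the job is handed in when it is done.

```bash
mkdir -p pics; ls; python3 - <<'E'
from plant import *
import cv2, pickle
d={}
for n in("top","side","wrist"):
    c=camera(n); d[n]=c; cv2.imwrite(f"pics/{n}0.png",c["img"][:,:,::-1])
    print(n,{k:v for k,v in c.items() if k!="img"})
d["p"]=read_tool_pos();d["r"]=read_tool_rot();print(d["p"],d["r"],read_t())
pickle.dump(d,open("d0.pkl","wb"))
E
```

```text
pics
top {'fovy': 48.053818003231605, 'cx': 251.48192037094066, 'cy': 196.05333816208477, 'k1': -0.146787371578352, 'R': array([[-0.00267139, -0.99989826,  0.01401162],
       [-0.99672077,  0.00152919, -0.08090343],
       [ 0.08087377, -0.01418179, -0.99662345]]), 't': array([-0.02055757,  0.51475463,  0.79660656])}
side {'fovy': 47.816712632453985, 'cx': 248.20075029797383, 'cy': 194.96873193326397, 'k1': 0.038087416499682746, 'R': array([[ 0.80536817, -0.59247466,  0.01886492],
       [-0.28516563, -0.41514161, -0.86390856],
       [ 0.51967554,  0.69038484, -0.50329525]]), 't': array([-0.40476915,  0.20294269,  0.77355422])}
wrist {'fovy': 58.34875794501575, 'cx': 258.9491222400815, 'cy': 193.15021801673302, 'k1': -0.09400435425504639, 'mount': array([[ 5.19366532e-04, -9.55289668e-01, -2.95671067e-01,
         7.54424974e-02],
       [ 9.99999126e-01,  1.36596714e-04,  1.31523403e-03,
        -3.53302439e-04],
       [-1.21604178e-03, -2.95671492e-01,  9.55288904e-01,
        -1.42188056e-01],
       [ 0.00000000e+00,  0.00000000e+00,  0.00000000e+00,
         1.00000000e+00]])}
[0.21308126 0.53383519 0.23094067] [[-9.28748992e-01  3.70709078e-01 -2.98099540e-04]
 [ 3.70709197e-01  9.28748638e-01 -8.11170602e-04]
 [-2.38487635e-05 -8.63882120e-04 -9.99999627e-01]] 0.15
```

View pics/top0.png

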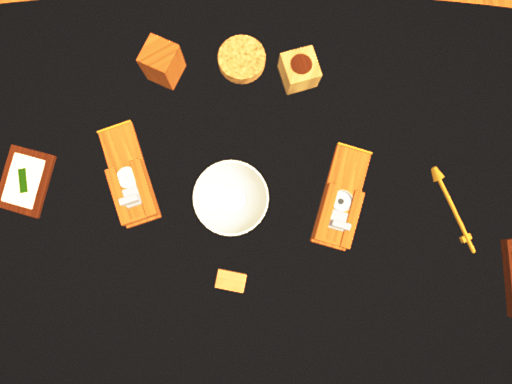

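View pics/side0.png

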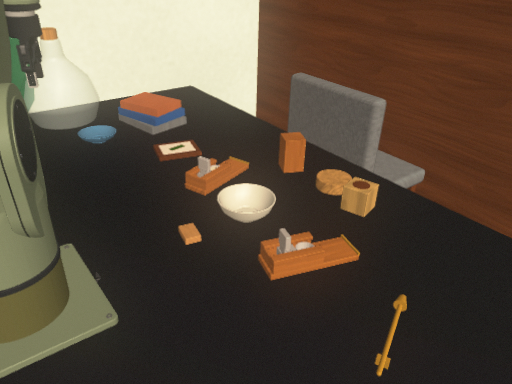

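The top view shows two holders, with cups near (126,178) and (342,201), and the bowl at (231,198). In both, the ledge points up the picture (+x). I'll enlarge the holders to tell which one is spent.

```bash
python3 - <<'E'
import cv2,pickle,numpy as np
d=pickle.load(open("d0.pkl","rb"))
def c(n,x,y,w,h): return cv2.resize(d[n]["img"][y:y+h,x:x+w,::-1],(390,290),interpolation=cv2.INTER_CUBIC)
# 390/290 ratio : crops 148x110
a=np.hstack([c("top",55,115,157,117),c("top",270,138,157,117)])
b=np.hstack([c("side",170,140,100,75),c("side",250,215,120,90)])
cv2.imwrite("pics/zoom.png",np.vstack([a,b]))
E
```

```text
(no output)
```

View pics/zoom.png

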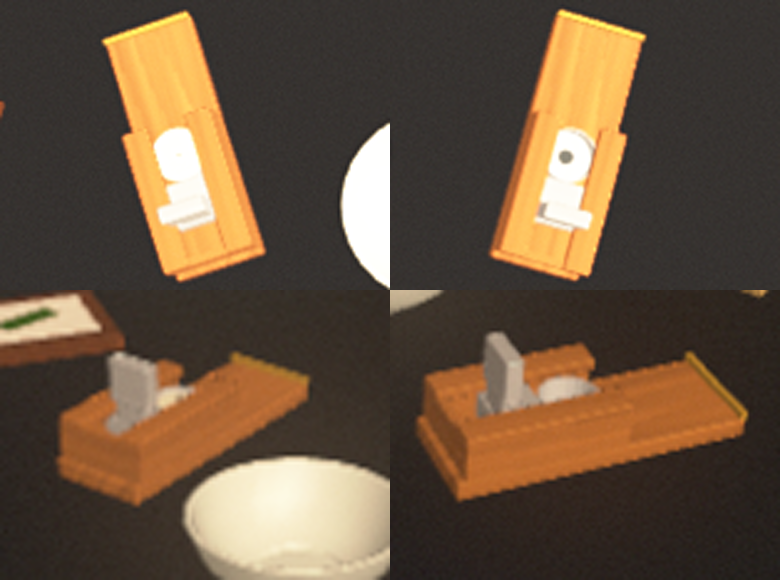

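The left cup looks cream in the side view, so it seems to be wax. The right cup looks grey, so it seems to be empty. I'll confirm this with the wrist camera while measuring.

```bash
cat > h.py <<'E'
import numpy as np, cv2
def ray(c,px,pose=None):
    h,w=c["img"].shape[:2]; f=h/2/np.tan(np.radians(c["fovy"])/2)
    K=np.array([[f,0,c["cx"]],[0,f,c["cy"]],[0,0,1.]])
    q=cv2.undistortPointsIter(np.array([[px]],float),K,np.array([c["k1"],0,0,0.]),None,None,(3,100,1e-10)).ravel()
    v=np.array([q[0],q[1],1.])
    if "mount" in c:
        p,R=pose; M=c["mount"]; o=p+R@M[:3,3]; v=R@M[:3,:3]@v
    else: o=-c["R"].T@c["t"]; v=c["R"].T@v
    return o,v/np.linalg.norm(v)
def plane(r,z): o,v=r; return o+v*(z-o[2])/v[2]
def cross(rs):
    A=sum(np.eye(3)-np.outer(v,v) for o,v in rs); b=sum((np.eye(3)-np.outer(v,v))@o for o,v in rs)
    p=np.linalg.solve(A,b); return p,max(np.linalg.norm((np.eye(3)-np.outer(v,v))@(p-o)) for o,v in rs)
def down(xd):  # tool down, tool x = -xd
    x=-np.array([xd[0],xd[1],0.]); x/=np.linalg.norm(x); z=np.array([0,0,-1.]); return np.column_stack([x,np.cross(z,x),z])
E
python3 - <<'E'
import pickle; from h import *
np.set_printoptions(precision=4,suppress=True)
d=pickle.load(open("d0.pkl","rb")); T=d["top"];S=d["side"]
tz=lambda x,y,X,Y:(X+x*157/390,Y+y*117/290)
for n,X,Y,pts,tab in(("L",55,115,[(106,42),(189,13),(178,154)],[(158,212),(208,205)]),("R",270,138,[(170,12),(254,38),(182,155)],[(151,210),(201,218)])):
    l=[plane(ray(T,tz(*p,X,Y)),z)for p,z in zip(pts,(.019,.019,.034))]
    t=[plane(ray(T,tz(*p,X,Y)),.082)for p in tab]
    print(n,"lip",l[0],l[1],np.linalg.norm(l[0]-l[1]),"cup",l[2],"tab",t, "dir",(l[0]+l[1])/2-l[2])
# tab tops across views
for n,X,Y,a,b in(("L",55,115,(186,208),(170+133*100/390,140+(358-290)*75/290)),("R",270,138,(176,212),(250+(502-390)*120/390,215+(340-290)*90/290))):
    print(n,cross([ray(T,tz(*a,X,Y)),ray(S,b)]))
g=T["img"];hsv=cv2.cvtColor(g,cv2.COLOR_RGB2HSV);m=((hsv[...,2]>150)&(hsv[...,1]<70)).astype(np.uint8)
for c in cv2.findContours(m,0,1)[0]:
    if cv2.contourArea(c)>2000:
        (u,v),r=cv2.minEnclosingCircle(c);print("bowl",u,v,r,plane(ray(T,(u,v)),.05),plane(ray(T,(u+r,v)),.05))
E
```

```text
L lip [0.6415 0.2798 0.019 ] [0.664  0.2134 0.019 ] 0.0700828386697848 cup [0.5499 0.2146 0.034 ] tab [array([0.5022, 0.2148, 0.082 ]), array([0.5071, 0.1785, 0.082 ])] dir [ 0.1028  0.032  -0.015 ]
R lip [ 0.6184 -0.191   0.019 ] [ 0.5982 -0.2577  0.019 ] 0.06968438681906276 cup [ 0.5049 -0.1945  0.034 ] tab [array([ 0.4624, -0.1604,  0.082 ]), array([ 0.4565, -0.1964,  0.082 ])] dir [ 0.1034 -0.0299 -0.015 ]
L (array([0.5031, 0.1938, 0.0879]), np.float64(0.0017051257513081227))
R (array([ 0.46  , -0.1765,  0.0876]), np.float64(0.0010287507262871775))
bowl 230.4583282470703 197.52777099609375 38.55078125 [0.5097 0.0172 0.05  ] [ 0.5096 -0.0533  0.05  ]
```

```bash
python3 - <<'E'
from plant import *; from h import *; import pickle
R=down([.958,-.287]); u=np.array([.958,-.287,0]); o=np.array([.504,-.193,0])
D=[]
for k,s in enumerate((-.0,.08)):
    move_to(o+u*s+[0,0,.23],R); dwell(.3)
    p,r=read_tool_pos(),read_tool_rot(); c=camera("wrist"); D.append((c,(p,r)))
    cv2.imwrite(f"pics/w{k}.png",c["img"][:,:,::-1]); print(p,read_t())
pickle.dump(D,open("d1.pkl","wb"))
cv2.imwrite("pics/w.png",cv2.resize(np.hstack([c["img"][:,:,::-1] for c,_ in D]),(800,300)))
E
```

```text
[ 0.50408663 -0.19285541  0.230044  ] 3.2583
[ 0.58032895 -0.21595798  0.23039474] 4.0583
```

View pics/w0.png

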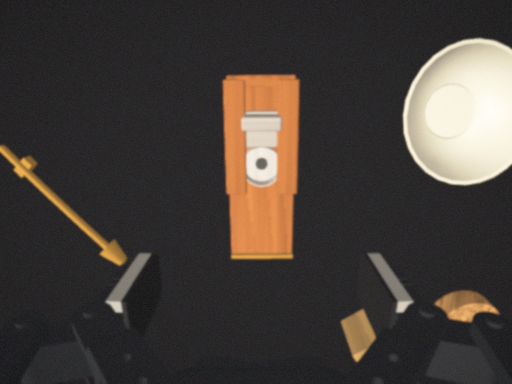

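View pics/w1.png

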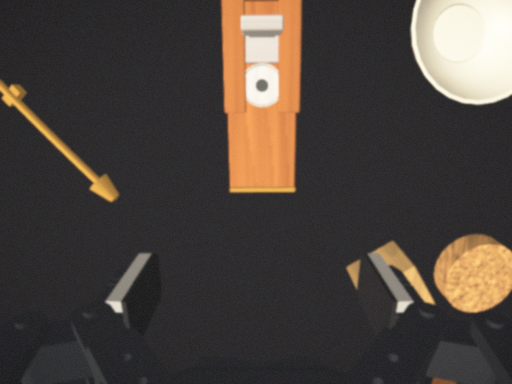

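Both wrist views show the holder square to the picture, with the lip at rows 258 and 190, the tab near (261,122) and (262,20), and the cup at (261,165) and (262,86). The cup has a dark spot. I'll triangulate the spot's height: floor soot should be about 15 mm up and a wick at least 34 mm. I'll also compare the two cups' colours.

```bash
python3 - <<'E'
from h import *; import pickle
np.set_printoptions(precision=4,suppress=True)
d=pickle.load(open("d0.pkl","rb"));D=pickle.load(open("d1.pkl","rb"))
S=d["side"]["img"]
print("side R",S[241:249,299:310].reshape(-1,3).mean(0),"side L",S[164:169,210:217].reshape(-1,3).mean(0), "bowl",S[205,246])
sp=[];lip=[[],[]];
for (c,ps),(x,y),ly in zip(D,((261,164),(262,86)),(257,190)):
    g=cv2.cvtColor(c["img"],cv2.COLOR_RGB2GRAY)
    w=255.-g[y-10:y+10,x-10:x+10]; w[w<130]=0
    n,l,st,ce=cv2.connectedComponentsWithStats((w>0).astype(np.uint8)); i=l[10,10]
    q=ce[i]+[x-10,y-10]; print("spot",q,st[i]); sp.append(ray(c,q,ps))
    hsv=cv2.cvtColor(c["img"],cv2.COLOR_RGB2HSV); o=((hsv[...,0]<22)&(hsv[...,1]>120)&(hsv[...,2]>80))
    for k in(0,1):
        row=np.where(o[ly-1,200:330])[0]+200
        e=(row.min()-.5,row.max()+.5)[k]; col=np.where(o[:,int(e+(2,-2)[k])])[0]; col=col[col<ly+8]
        lip[k].append(ray(c,(e,col.max()+.5),ps)); print("lip",e,col.max())
print("spot",cross(sp))
L=[cross(l) for l in lip];print("lip",L,"z19",[[plane(r,.019)for r in l]for l in lip])
out=[]
for (c,ps),(x0,y0) in zip(D,((225,100),(225,5))): out.append(cv2.resize(c["img"][y0:y0+100,x0:x0+75,::-1],(400,533),interpolation=cv2.INTER_CUBIC))
cv2.imwrite("pics/wz.png",np.hstack(out))
E
```

```text
side R [200.7614 168.8182 140.5682] side L [198.7143 165.1143 129.4   ] bowl [247 235 203]
spot [261.     163.1806] [ 6  5  9 10 72]
lip 229.5 258
lip 293.5 258
spot [261.5  85. ] [ 5  5 10  9 74]
lip 228.5 192
lip 295.5 192
spot (array([ 0.5064, -0.1911,  0.016 ]), np.float64(3.173167440795205e-05))
lip [(array([ 0.6035, -0.2576,  0.0163]), np.float64(0.0003386335642436542)), (array([ 0.6245, -0.1874,  0.0164]), np.float64(0.0003200453811238014))] z19 [[array([ 0.6021, -0.2573,  0.019 ]), array([ 0.6029, -0.2568,  0.019 ])], [array([ 0.6232, -0.1869,  0.019 ]), array([ 0.6236, -0.1877,  0.019 ])]]
```

View pics/wz.png

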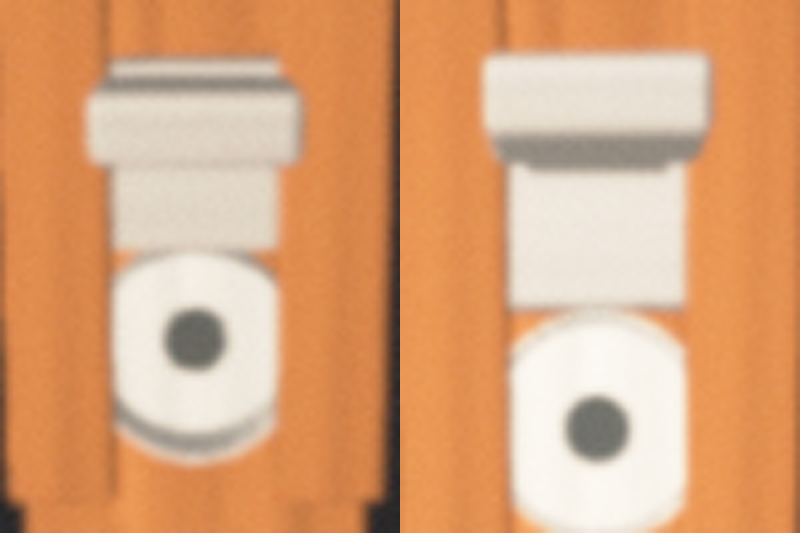

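The spot is at z = 16 mm, on the cup's floor, so the right cup is the empty one. The spot also gives the holder origin at (0.506,-0.191). The lip centre is 111 mm away (110 expected), and the lip width is 73 mm (70 expected). Next I'll check the tab and press it.

```bash
cat >> h.py <<'E'
u=np.array([.959,-.283,0]); u/=np.linalg.norm(u); O=np.array([.5064,-.1911,0]); Rt=down(u); Z=lambda z:np.array([0,0,z])
E
python3 - <<'E'
from plant import *; from h import *; import pickle
np.set_printoptions(precision=4,suppress=True)
D=pickle.load(open("d1.pkl","rb"))
p,e=cross([ray(D[0][0],(261.4,124.2),D[0][1]),ray(D[1][0],(262,22.6),D[1][1])])
print("tab",p,e,"holder x",(p-O)@u,"y",np.cross(u,p-O)[2])
if abs((p-O)@u+.048)<.005 and abs(p[2]-.082)<.006:
    grip(0.0); move_to(O-.085*u+Z(.12),Rt); move_straight(O-.085*u+Z(.058))
    print(read_tool_pos(),read_wrist_force(),read_opening(),read_t())
    move_straight(O-.066*u+Z(.058),max_speed=.06); print(read_wrist_force()@u)
    move_straight(O-.012*u+Z(.058),max_speed=.06)
    for s in np.arange(-.010,.006,.002):
        move_straight(O+s*u+Z(.058),max_speed=.03); dwell(.05); f=-read_wrist_force()@u
        print(s,(read_tool_pos()-O)@u,f)
        if f>18: break
    dwell(.2); c=camera("side"); cv2.imwrite("pics/press.png",cv2.resize(c["img"][190:310,220:380,::-1],(640,480))); print(read_t())
E
```

```text
tab [ 0.4608 -0.1777  0.0812] 2.454872988220655e-05 holder x -0.04748415042614007 y -6.88920825946196e-05
[ 0.4254 -0.1672  0.0585] [ 0.1438 -0.454   0.8381] -2.4922046357151905e-05 6.25
-0.7485859379074243
-0.01 -0.010585105676908898 7.113478366962108
-0.008 -0.00862434720566955 6.367006738532704
-0.006 -0.0066385930111119325 7.636281630422449
-0.004 -0.0048558978367819056 8.791736116376224
-0.002 -0.004681780063245219 21.53570551369251
9.5167
```

The slide hit its hard stop at the expected -5 mm, with the force jumping to 21 N. Now I'll retract slowly, rise and look.

```bash
python3 - <<'E'
from plant import *; from h import *; import pickle
move_straight(O-.080*u+Z(.058),max_speed=.1); move_straight(O-.080*u+Z(.15),max_speed=.25)
grip(.062); D=[]
for k,s in enumerate((.02,.09)):
    move_to(O+u*s+Z(.20),Rt); dwell(.25)
    ps=(read_tool_pos(),read_tool_rot()); c=camera("wrist"); D.append((c,ps))
pickle.dump(D,open("d2.pkl","wb")); print(read_t())
cv2.imwrite("pics/w2.png",np.hstack([cv2.resize(c["img"][0:280,160:360,::-1],(400,560)) for c,_ in D]))
E
```

```text
13.15
```

View pics/w2.png

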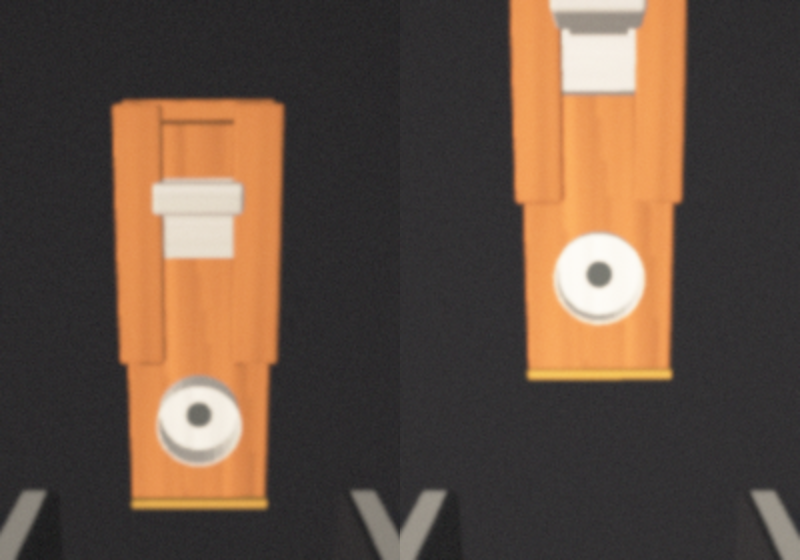

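The cup stands on the ledge, with its spot at (259.5,207) and (259.5,137), and the slide is back. Next: triangulate, check the bowl, and grasp.

```bash
python3 - <<'E'
from plant import *; from h import *; import pickle
np.set_printoptions(precision=4,suppress=True)
D=pickle.load(open("d2.pkl","rb"));W=pickle.load(open("d1.pkl","rb"))
b=cross([ray(W[0][0],(450,111),W[0][1]),ray(W[1][0],(459,34),W[1][1])]); print("bowl floor",b)
q,e=cross([ray(c,p,ps) for (c,ps),p in zip(D,((259.5,207),(259.5,137)))])
print("cup",q,e,"hx",(q-O)@u,"hy",np.cross(u,q-O)[2])
assert abs((q-O)@u-.06)<.012 and abs(np.cross(u,q-O)[2])<.01 and abs(q[2]-.016)<.007
C=np.array([q[0],q[1],0])
move_to(C+Z(.07),Rt); move_straight(C+Z(.03),max_speed=.1); f0=read_wrist_force()[2]
for z in (.026,.022,.019,.016):
    move_straight(C+Z(z),max_speed=.04); f=read_wrist_force()[2]-f0; print(z,f)
    if f>4: break
grip(.0,20); print(read_opening(),read_grasp_force(),read_wrist_force(),read_tool_pos())
move_straight(C+Z(.15),max_speed=.15); dwell(.1); print(read_opening(),read_grasp_force(),read_t())
E
```

```text
bowl floor (array([0.5116, 0.022 , 0.0019]), np.float64(2.841257519271905e-05))
cup [ 0.5638 -0.2075  0.0152] 6.823642993104555e-05 hx 0.059643721815590266 hy 0.0005367537704683428
0.026 0.7217144514555525
0.022 0.714607528183793
0.019 -0.1035283748485455
0.016 -0.520154135245376
0.039275345270847396 20.098870396614075 [-0.457  -0.6239  3.9413] [ 0.5638 -0.2075  0.0162]
0.03893111142080852 20.172017812728882 16.75
```

The cup is held at a 39 mm opening. The two bowl measurements agree within 5 mm. Now I'll carry the cup over, lower it, release, retreat and look.

```bash
python3 - <<'E'
from plant import *; from h import *
B=np.array([.5100,.0185,0])
move_to(B+Z(.15),Rt); print(read_opening(),read_grasp_force())
f0=read_wrist_force()[2]
for z in (.07,.05,.038):
    move_straight(B+Z(z),max_speed=.12); print(z,read_wrist_force()[2]-f0)
    if read_wrist_force()[2]-f0>4: break
grip(.056); dwell(.2); move_straight(B+Z(.16),max_speed=.15); move_straight(B+np.array([-.05,0,.25])); dwell(.3)
c=camera("wrist"); s=camera("side"); t=camera("top"); print(read_t(),read_opening())
r=lambda i:cv2.resize(i[:,:,::-1],(400,300))
cv2.imwrite("pics/end.png",np.vstack([np.hstack([r(c["img"]),r(t["img"])]),np.hstack([r(s["img"][140:290,170:370]),r(s["img"][160:250,190:310])])]))
E
```

```text
0.03904262101501771 20.176963806152344
0.07 1.1019958648380583
0.05 1.4483519281435804
0.038 0.9064187475477473
21.8167 0.056074005913408415
```

View pics/end.png

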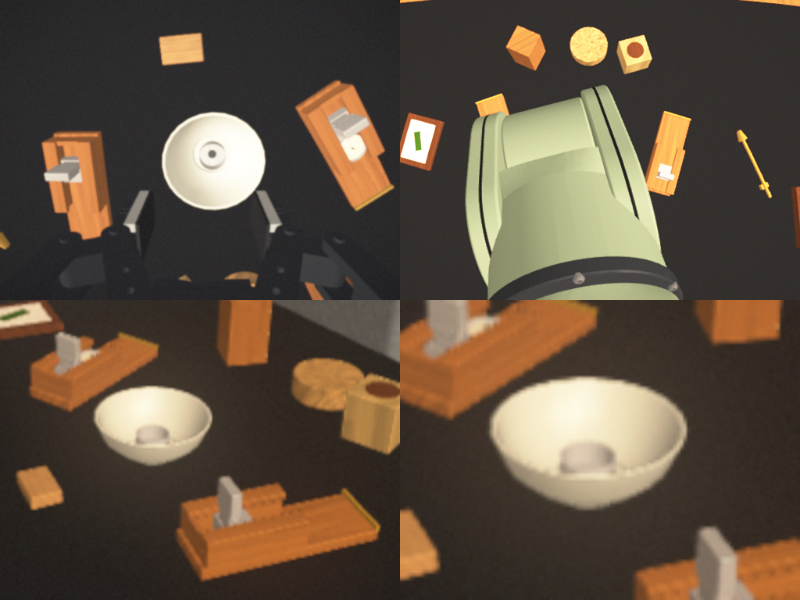

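The wrist view shows the cup upright in the middle of the bowl, at about (211,155). The slide is back at rest, the fresh candle is in its seat, and the arm is clear of everything.

```bash
python3 -c "
from plant import *
print(sign_off())"
```

```text
the job is handed in; nothing more can be done
None
```

The job is handed in, with no verdict returned: I pressed the slide to its stop and it sprang back, and the last pictures show the empty cup upright in the bowl and the fresh candle in its seat.

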